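# Raise the telescopic mirror and hold it up

### The job

Press the release button on the foot of the telescopic mirror stand so that the mirror pops up to its first stop, and let the button come back up. Then take hold of the mirror, pull it all the way up to its second stop against the return spring, and finish while still gripping it there, fully extended, for the person on the stool; leave the other things on the shelf where they are.

Things in the scene. Friction and masses are not known exactly. Their poses are not given: they have to be found in the camera images.
- stand: white plastic foot of the mirror stand, 80 x 210 x 14 mm (its x, y, z), screwed to the shelf; origin at the centre of its underside, z up. The upright telescopic pole with the mirror is over its +y end (65 mm from the origin), the release button on a round post over its -y end (65 mm from the origin); between them a rib 52 mm high
- release_top (a point): centre of the top face of the round grey release button, 28 mm across, on the round white post (42 mm across, 62 mm high) at the foot's -y end; the button stands 8 mm proud of the post, 70 mm above the shelf, and is pressed straight down
- release (a joint): how far the button is pressed down (m): 0 = up, 0.006 = fully down. It is sprung: about 2 N starts it, 5 N takes it fully down, and it comes back up by itself. From about 0.004 it frees the pole's catch
- mirror_tab (a point): centre of the grip tab on top of the mirror: flat, white, 34 mm wide (its x), 12 thick (its y), 30 tall (z, up), to be pinched across its thickness from above. It stands on the rim of a round upright mirror, 90 mm across, 10 thick, in the same plane, centred 57 mm below. It moves only up and down: 194 mm above the shelf when down, about 230 at the first stop, 304 at the second
- mirror (a joint): how far the mirror has risen (m). 0 = down, locked by the catch: it cannot be pulled up until the button is pressed. Then a spring lifts it within a second to the first stop, where it rests, about 0.035 (0.030 to 0.040), even with the button let go. Above that the spring pulls it back down, 60 N per metre (4.5 N at the top). The second stop is the hard end at 0.110
- tin: round steel tin with a screw-top lid, 76 mm across, 66 mm high; a bystander; origin at the centre of its underside
- cup: red ceramic cup, 72 mm across, 75 mm high; a bystander; origin at the centre of its underside
- clip_holder: clear plastic thermometer holder with a spring clip, 50 x 90 x 39 mm; a bystander; origin at the centre of its underside
- tray: grey plastic tray with two black hair rollers standing in it (54 mm high in all), 130 x 190 x 30 mm; a bystander; origin at the centre of its underside
- hairbrush: flat wooden-handled brush lying down, about 200 mm long, handle to its -x; a bystander; origin at the centre of its underside
- jar: small white jar, 56 mm across, 70 mm high; a bystander; origin at the centre of its underside
- roller0: black hair roller, a tube 32 mm across, 50 mm tall, standing in the tray; a bystander; origin at the centre of its underside
- roller1: a second such roller in the tray; a bystander; origin at the centre of its underside
Things that resemble listed ones, but are neither listed nor needed, are in the scene too. Several things look just like the stand: the one meant starts nearest to the robot's base.

How it is judged:
On the way, in this order (a step that is already met when the one before it is completed fails the run):
1. the release button is pressed and the mirror pops up towards its first stop (value of joint release above 0.0035 m and value of joint mirror above 0.012 m), for 0.02 s.
2. the button has come back up with the mirror risen (value of joint release below 0.002 m and value of joint mirror above 0.02 m), for 0.1 s.
At the end, for the whole second after the job is handed in: the mirror is extended to its second stop (pole at 0.104 m or more of 0.110) and the robot's fingers are still gripping it there (over 2 N), the button being up (value of joint mirror above 0.104 m and value of joint release below 0.002 m and contact force between the fingers and mirror above 2 N and height (world z) of mirror_tab above 0.296 m); the arm keeps its last pose, push and grip.
It fails at once if one of the other loose things (tin, cup, clip holder, tray, rollers, brush, jar) is shifted by more than 30 mm (distance of any of tin, cup, clip_holder, tray, hairbrush, jar, roller0, roller1 from where it was at the start of the episode above 0.03 m).
It also fails if it takes over 38 s, if anything falls off the work surface, if the arm or the gripper's body presses on something with over 40 N, if the wrist force passes 120 N, or if a joint passes its speed limit or range.

### The arm

A 6-joint arm with a two-finger parallel gripper is mounted at the origin on the work surface. World frame = base frame: x ahead of the robot, y to its left, z up, the work surface at z = 0. Lengths are in m, angles in rad, forces in N, time in s.
With the tool pointing down it reaches from about 0.35 to 0.975 m from the base axis. Payload 4.9 kg.
Tool frame: the origin (TCP) lies at the very end of the fingers, on their centre line; the grasp point (between the pads) lies 19 mm behind it; z points along the fingers, y is the direction in which the jaws open and shut (so a half turn about z gives the same grasp; the last joint's range is limited). The gripper opens to 85 mm and grips with 20 to 120 N. Pads are 22 mm wide; open, the fingers measure 114 mm over their backs; the gripper's body (76 mm by 85 mm) begins 54 mm behind the grasp point. The pads swing forward as they close: fully open they stand 13 mm farther back than shut.
Start: joints at [-1.463, 0.053, 1.613, -0, 1.476, -0.119], TCP at [0.141, -0.609, 0.231] pointing down, gripper open.
Joint ranges: [-3.01, 3.01], [-1.01, 2.22], [0.06, 2.58], [-1.02, 4.17], [0.09, 2.62], [-3.14, 3.14]. Speed limits (rad/s): [2.57, 2.57, 3.14, 3.14, 3.14, 3.14].

### API

Orientations are given as a unit quaternion [w, x, y, z].
In Python, from plant import state, grab_frame, camera_model, job_done, search_frame, masks_of, place_of gives the robot as it stands.
- The arm moves only by the tool drive_tool, never from a script. Its argument "series" is a list of rows, each a list of 2 entries, a list of its own where there are three numbers: the shift along the world's x, y, z in m, then the turn, a rotation vector about the world's x, y, z in degrees. A call has 1 to 8 rows; each row is the pose to reach, as a shift and turn from the pose commanded when the call began; what a row does not reach only later rows make up. A row lasts 1/10 s, in which the tool goes at most 50 mm and 8.59 degrees, less where a joint would pass 70% of its speed; a pose out of reach is approached as far as the arm can. A call with a gripper value outside its range is refused whole. "fingers" is the closure, from -1 (fully open) to 1 (shut), so that 0 is half open, set as the call begins (left out, the last holds). The fingers move at their own pace and stop on an object; the grip force is fixed at half the most. Time passes only in rows, so rows that repeat a pose let the fingers close. It gives the time, the measured TCP pose, the force and the opening at its end, in the units of the state.
- state(): the state, without advancing time (a new reading comes with each control period).
- grab_frame(name): name is "side" or "top" or "wrist"; returns the picture (400x640x3 uint8, red, green, blue); there is no depth.
- camera_model(name): a dict with "fovy" (degrees; the focal length in pixels is half the picture's height over the tangent of half this angle, whatever the lens; pixels are square), "cx", "cy" (the principal point, pixels), "rvec" (rotation vector, rad) and "tvec" (3), from world to camera coordinates, as OpenCV has them. Camera axes: x right, y down, z forward; pixel columns grow to the right and rows downward; lengths in m; the calibration is good to about 2 mm. A picture is of the moment at which its call begins: read the wrist's pose just before it. camera_model takes no time and is no camera call; for the wrist camera it gives the pose at the moment of the call.
- job_done(): hands the job in, once; it reports no verdict.
Trained networks look in the newest picture that a camera, given by its name, has taken for a name from the list of things; names that differ only in an ending like _2 or _b are one class to them, and where a whole thing is asked for, a point or a joint stands for the part that bears it (a point fixed in the world has none). Each returns a list of dicts, best first, with "confidence" (0 to 1); they miss things now and then, are a little off and sometimes report something else, mostly with a low value. They report only what shows in the picture. A call takes as long as a camera call. They do not tell look-alikes from the thing itself.
- search_frame(camera, name): "location" ([x, y, z] in m, in world coordinates, good to about 4 mm: the middle of the surface that is visible of it).
- masks_of(camera, name): "pixels" (400x640 bool, what is visible of it).
- place_of(camera, name): "location" ([x, y, z] in m, in world coordinates, good to about 4 mm: a listed point, or the origin of a listed thing).
The state is a dict: "time": time; "joint_pos": joint angles; "joint_vel": joint speeds; "joint_efforts": joint torques, N m; "tool_pos": TCP position; "tool_rot": TCP orientation; "contact_force": force on the tool from outside, world axes, zero at the start; "ft_torque": the same for the moment, N m; "gripper_width": opening from 0.0 (shut) to 1.0 (fully open).
Only numpy, scipy, OpenCV 4.12 (cv2) and the standard library are available. Lean on these libraries where they do the work, as an engineer would, in place of code of your own. Each camera call takes 0.05 s, during which the arm holds its last target.

## Working session

There is one attempt and no reset: what is moved stays moved. The work goes in short steps, Python scripts to look and compute and a tool call to move; the robot and the scene stay as the last step left them, time stands still between calls to the robot, and variables do not carry over. Pictures are saved under pics/ and viewed, and the job is handed in when it is done.

Besides the shell and the picture viewer there is one more tool, called after "Emit:" as a command line: name --argument value ..., lists and objects as JSON in quotes. drive_tool: Moves the arm, as the interface text tells. Its arguments: {"type":"object","properties":{"series":{"type":"array","items":{"type":"array"}},"fingers":{"type":"number"}},"required":["series"]}

```bash
mkdir -p pics; ls
python3 - <<'E'
from plant import *
import cv2
s=state();print(s)
for c in ["side","top","wrist"]:
    im=grab_frame(c);cv2.imwrite(f"pics/a_{c}.png",im[:,:,::-1])
    print(c,camera_model(c))
    for n in ["stand","release_top","mirror_tab"]:
        try: print(n,[(d['confidence'],d['location']) for d in place_of(c,n)])
        except Exception as e: print(n,e)
print(state()['time'])
E
```

```text
pics
{'time': 0.0, 'joint_pos': array([-1.46297172e+00,  5.33561168e-02,  1.61431819e+00, -2.18049224e-05,
        1.47600928e+00, -1.19007801e-01]), 'joint_vel': array([ 1.74159287e-03, -1.55435334e-04, -4.62466064e-05,  2.16356663e-04,
        6.77260547e-04,  5.74571323e-04]), 'joint_efforts': array([ 2.11967636e-03, -3.93681192e+01, -3.70174849e+01,  1.63182708e-04,
        7.22361845e-03, -1.06432495e-06]), 'tool_pos': array([ 0.14047832, -0.60835459,  0.23004904]), 'tool_rot': array([-1.04550930e-03,  9.93574613e-01,  1.13174185e-01, -5.00647776e-06]), 'contact_force': array([ 0.16637442,  0.02384066, -0.64632437]), 'ft_torque': array([0.00428299, 0.03917482, 0.05461074]), 'gripper_width': 0.9970352801640382}
side {'fovy': 57.110784556110794, 'cx': 320.1714713187104, 'cy': 195.9047893563715, 'rvec': array([ 0.95343684, -2.50545684,  1.01116785]), 'tvec': array([0.39271322, 0.3365277 , 0.85223924])}
stand [(0.88, [0.633, -0.1249, 0.0016])]
release_top [(0.6, [0.5732, 0.0986, 0.0719]), (0.44, [0.6949, -0.1536, 0.0749])]
mirror_tab [(0.57, [0.5721, -0.1018, 0.1921])]
top {'fovy': 43.4334889962013, 'cx': 317.33687265441193, 'cy': 198.11360454354116, 'rvec': array([ 2.18131711, -2.19621985,  0.08944466]), 'tvec': array([0.03687335, 0.52372314, 1.35802214])}
stand [(0.64, [0.6333, -0.126, 0.0046]), (0.63, [0.5238, 0.1366, 0.0005])]
release_top [(0.57, [0.5697, 0.0967, 0.0674]), (0.55, [0.6949, -0.1546, 0.0718])]
mirror_tab [(0.7, [0.57, -0.095, 0.1945]), (0.56, [0.4673, 0.1778, 0.1934])]
wrist {'fovy': 59.43798445490884, 'cx': 315.41153388998725, 'cy': 199.38090162044145, 'rvec': array([-2.27935598,  1.81253949,  0.25426233]), 'tvec': array([-0.62507588, -0.03593907,  0.37826392])}
stand []
release_top []
mirror_tab []
0.6
```

View pics/a_side.png

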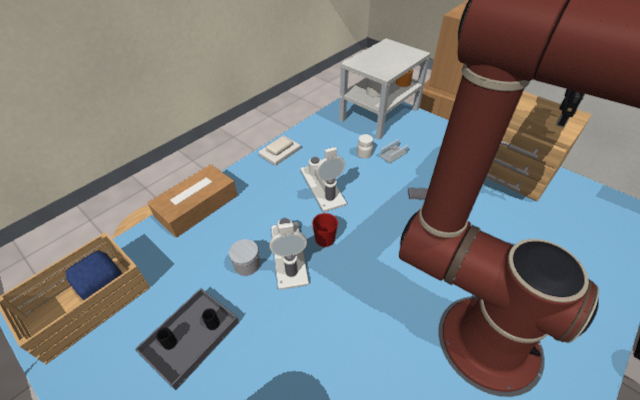

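View pics/a_top.png

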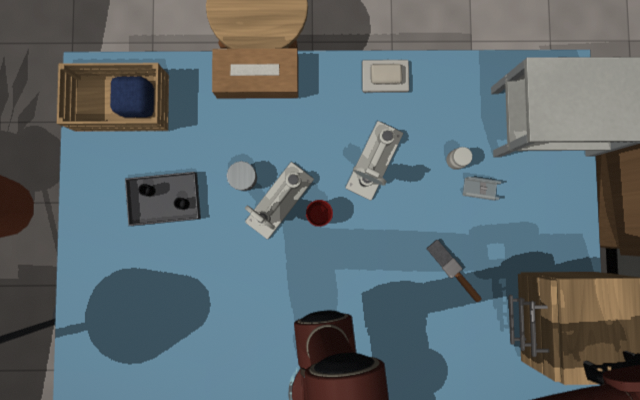

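The side view shows two stands: A at about (288,255) and B at about (323,178). In the top view A is at (280,200) and B at (375,160). A is 0.54 m from the base and B 0.645 m, so A looks like the right one. I'll check it in a close crop.

```bash
cat > h.py <<'E'
from plant import *
import cv2, numpy as np
def proj(c,P):
    m=camera_model(c); f=200/np.tan(np.radians(m['fovy']/2))
    K=np.array([[f,0,m['cx']],[0,f,m['cy']],[0,0,1.]])
    return cv2.projectPoints(np.array(P,float).reshape(-1,3),m['rvec'],m['tvec'],K,None)[0].reshape(-1,2)
def ray(c,uv,z):
    m=camera_model(c); f=200/np.tan(np.radians(m['fovy']/2))
    R=cv2.Rodrigues(m['rvec'])[0]; C=-R.T@m['tvec']
    d=R.T@np.array([(uv[0]-m['cx'])/f,(uv[1]-m['cy'])/f,1]); return C+d*(z-C[2])/d[2]
E
python3 - <<'E'
from h import *
t=cv2.imread("pics/a_top.png");s=cv2.imread("pics/a_side.png")
a=cv2.resize(t[150:250,225:345],None,fx=5,fy=5,interpolation=cv2.INTER_CUBIC)
b=cv2.resize(s[200:300,220:350],None,fx=5,fy=5,interpolation=cv2.INTER_CUBIC)
cv2.imwrite("pics/a_ct.png",a);cv2.imwrite("pics/a_cs.png",b)
P=[[.571,.098,.07],[.467,.178,.194],[.467,.178,.209],[.519,.138,0]]
print(proj("top",P),proj("side",P))
E
```

```text
[[292.93311971 179.13970423]
 [257.44761543 217.01163688]
 [256.74583756 216.78836608]
 [279.58885753 200.63271617]] [[284.65834416 220.97212292]
 [287.17250979 228.96681058]
 [286.68935415 224.76918126]
 [289.36465593 254.90068886]]
```

View pics/a_ct.png

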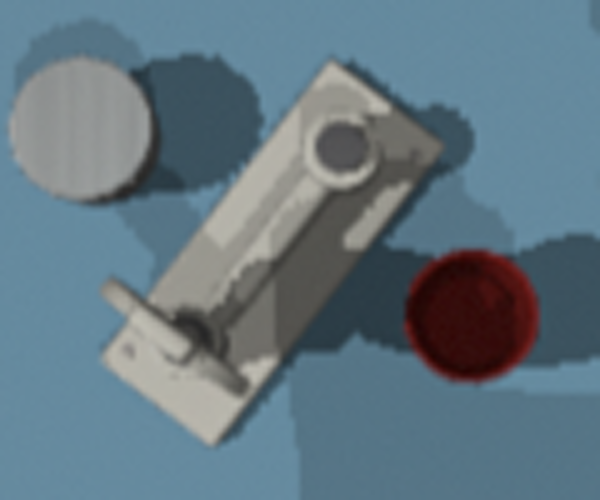

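View pics/a_cs.png

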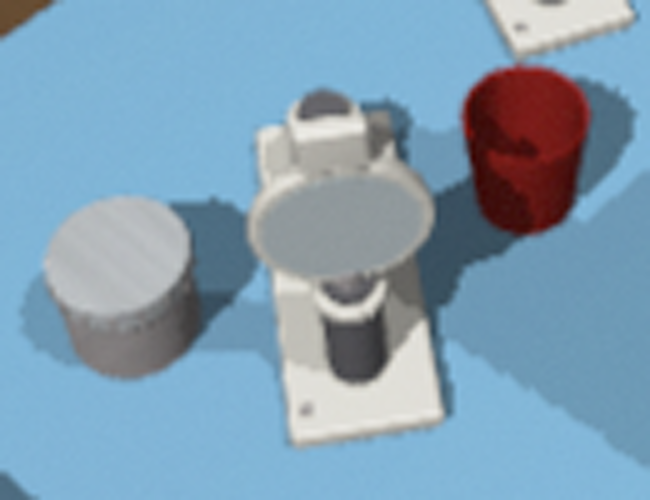

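A is the stand to use. In the crops its button is at top px (293,179), its tab at (258,216), and its foot is the nearer one. The measured points are 131 mm apart against the 130 mm given, and at the right heights. The mirror plane lies across the foot axis, so the jaw direction is about 142° and the turn needed is about +39°. I'll move over the button first, fingers shut.

Emit:
drive_tool --series '[[[0.02,0.035,0.012],[0,0,5]],[[0.04,0.07,0.024],[0,0,10]],[[0.065,0.11,0.036],[0,0,15]],[[0.09,0.15,0.048],[0,0,20]],[[0.115,0.19,0.06],[0,0,25]],[[0.14,0.23,0.07],[0,0,30]],[[0.165,0.27,0.07],[0,0,35]],[[0.19,0.31,0.07],[0,0,39]]]' --fingers 1

```text
time: 1.4
tool_pos: [0.3313, -0.2975, 0.3022]
tool_rot: [0.001, 0.898, 0.439, 0.0]
contact_force: [0.3, -0.3, -1.1]
gripper_width: 0.002
```

Emit:
drive_tool --series '[[[0.025,0.04,0],[0,0,0]],[[0.05,0.08,0],[0,0,0]],[[0.075,0.12,0],[0,0,0]],[[0.1,0.16,0],[0,0,0]],[[0.125,0.2,0],[0,0,0]],[[0.15,0.24,0],[0,0,0]],[[0.175,0.28,0],[0,0,0]],[[0.195,0.315,0],[0,0,0]]]'

```text
time: 2.2
tool_pos: [0.5264, 0.0183, 0.3015]
tool_rot: [0.0, 0.899, 0.439, 0.0]
contact_force: [0.3, -0.9, -0.7]
gripper_width: 0.003
```

Run:
```python
from h import *
im=grab_frame("wrist");cv2.imwrite("pics/b_wrist.png",im[:,:,::-1])
s=state();print(s['tool_pos'],s['tool_rot'],s['joint_pos'],s['contact_force'])
for n in ["release_top","mirror_tab","stand"]:
    print(n,[(d['confidence'],d['location']) for d in place_of("wrist",n)])
print(proj("wrist",[[.571,.098,.07],[.467,.178,.209]]))
```

```text
[0.52791561 0.02240659 0.30113223] [-0.00151727  0.89765691  0.44068926  0.00165607] [-0.10078605 -0.21327674  1.74876343  0.00432951  1.60489899  0.55742528] [-2.67855906  2.57781649 -0.44309873]
release_top [(0.64, [0.5759, 0.0995, 0.0712]), (0.61, [0.6913, -0.1501, 0.0695])]
mirror_tab [(0.79, [0.5721, -0.0977, 0.1928]), (0.59, [0.4732, 0.1777, 0.1935])]
stand [(0.67, [0.6272, -0.1239, 0.0004]), (0.58, [0.5267, 0.1374, -0.0001])]
[[301.33366062  75.81562178]
 [ 83.39177728  63.13262058]]
```

View pics/b_wrist.png

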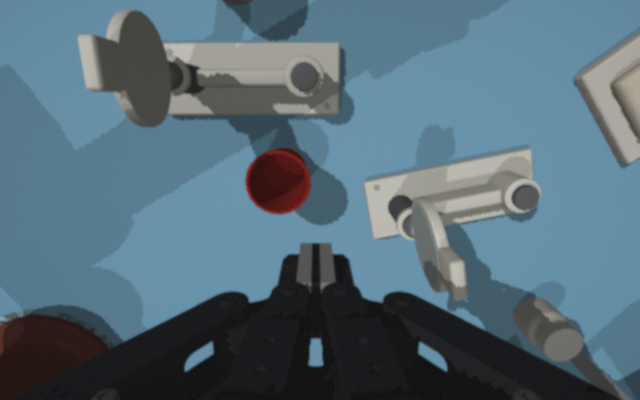

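The wrist view shows stand A at top left, with the button at (306,76) and the tab at about (92,63). Its foot is level with the image rows, so the jaw axis matches the stand axis. Next I'll pin down the button and tab.

Run:
```python
from h import *
w=cv2.imread("pics/b_wrist.png")
cv2.imwrite("pics/b_cw.png",cv2.resize(w[0:130,70:350],None,fx=2.8,fy=2.8,interpolation=cv2.INTER_CUBIC))
print(ray("wrist",(305.5,76),.07), ray("top",(225+343/5,150+145/5),.07),ray("side",(220+325/5,200+103/5),.07))
```

```text
[0.57420402 0.09528612 0.07      ] [0.57136082 0.09623476 0.07      ] [0.57125755 0.09642582 0.07      ]
```

View pics/b_cw.png

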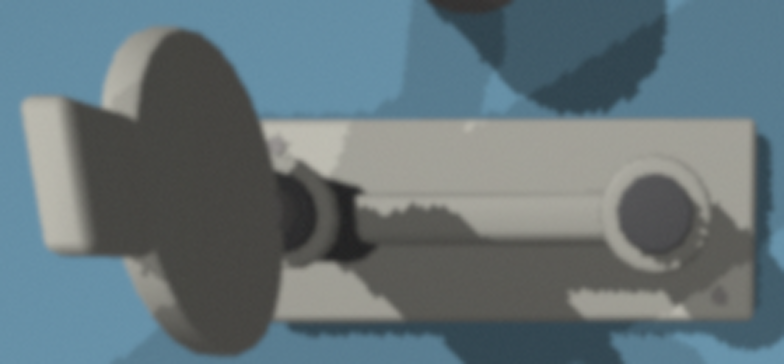

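Run:
```python
from h import *
f=lambda x,y:(70+x/2.8,y/2.8)
def dirn(c,a,b,z):
    A,B=ray(c,a,z),ray(c,b,z); d=B-A; print(c,A,B,np.linalg.norm(d),np.degrees(np.arctan2(d[1],d[0])))
dirn("wrist",f(25,98),f(50,250),.209)
dirn("wrist",f(68,98),f(92,250),.209)
dirn("wrist",f(752,120),f(752,320),.014)
dirn("wrist",f(260,120),f(752,120),.014)
g=lambda x,y:(225+x/5,150+y/5)
dirn("top",g(108,288),g(245,385),.137)
dirn("top",g(213,443),g(443,150),.014)
print([ (d['confidence'],d['location']) for d in place_of("wrist","mirror_tab")])
```

```text
wrist [0.47709254 0.19062051 0.209     ] [0.45739348 0.16566388 0.209     ] 0.03179443902081535 -128.28514879154523
wrist [0.4845318  0.18483569 0.209     ] [0.46495661 0.15978235 0.209     ] 0.03179399845088885 -128.00195552594758
wrist [0.62650937 0.10360743 0.014     ] [0.57942854 0.04072804 0.014     ] 0.07855204001379927 -126.82396434049268
wrist [0.46970878 0.22553771 0.014     ] [0.62650937 0.10360743 0.014     ] 0.1986288435617095 -37.86912407176939
top [0.49274733 0.21139402 0.137     ] [0.44385125 0.14300024 0.137     ] 0.08407458407161314 -125.56173532821771
top [0.41424808 0.16999832 0.014     ] [0.57448422 0.04321318 0.014     ] 0.20432839663686106 -38.35243186632871
[(0.79, [0.5721, -0.0977, 0.1928]), (0.59, [0.4732, 0.1777, 0.1935])]
```

Emit:
drive_tool --series '[[[0.02,0.035,-0.02],[0,0,0]],[[0.04,0.07,-0.06],[0,0,0]],[[0.046,0.077,-0.1],[0,0,0]],[[0.046,0.077,-0.14],[0,0,0]],[[0.046,0.077,-0.18],[0,0,0]],[[0.046,0.077,-0.2],[0,0,0]],[[0.046,0.077,-0.2],[0,0,0]],[[0.046,0.077,-0.2],[0,0,0]]]'

```text
time: 3.25
tool_pos: [0.5718, 0.0919, 0.1021]
tool_rot: [0.0, 0.899, 0.438, 0.0]
contact_force: [-0.3, 0.1, 0.2]
gripper_width: 0.004
```

Run:
```python
from h import *
im=grab_frame("wrist");cv2.imwrite("pics/c_wrist.png",im[:,:,::-1])
im=grab_frame("side");cv2.imwrite("pics/c_side.png",im[:,:,::-1])
s=state();print(s['tool_pos'],s['tool_rot'],s['contact_force'])
for c in ["wrist","side"]: print([(d['confidence'],d['location']) for d in place_of(c,"release_top")])
```

```text
[0.5731729  0.09236164 0.10398182] [0.00090881 0.89905631 0.43782772 0.00195214] [ 0.41959728 -0.54245245 -0.21492047]
[(0.97, [0.5752, 0.0974, 0.0696])]
[(0.53, [0.6935, -0.1535, 0.0734]), (0.36, [0.5728, 0.101, 0.0701])]
```

View pics/c_wrist.png

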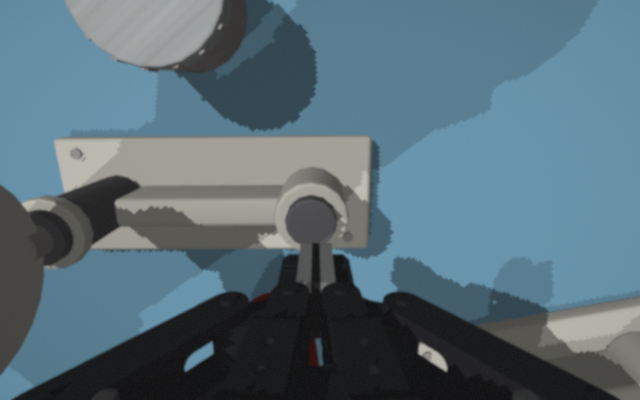

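View pics/c_side.png

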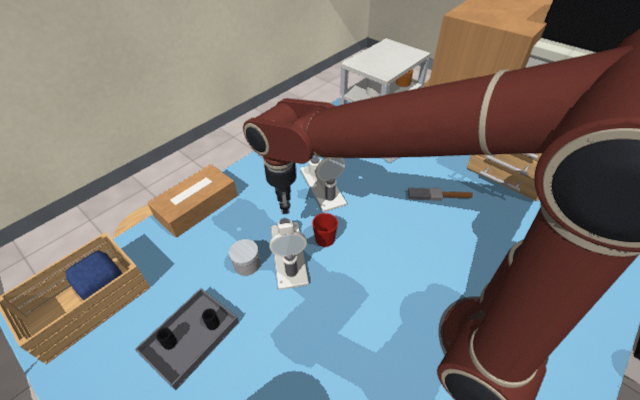

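The wrist view shows the button at (311,219), just ahead of the fingertips. In the side view the tool is directly over A's button with the forearm well above the mirror. Next I descend until contact.

Emit:
drive_tool --series '[[[0.001,0.005,-0.01],[0,0,0]],[[0.001,0.005,-0.02],[0,0,0]],[[0.001,0.005,-0.03],[0,0,0]],[[0.001,0.005,-0.033],[0,0,0]],[[0.001,0.005,-0.033],[0,0,0]]]'

```text
time: 3.95
tool_pos: [0.5719, 0.0982, 0.0676]
tool_rot: [-0.001, 0.899, 0.438, -0.001]
contact_force: [-1.8, 0.1, 1.2]
gripper_width: 0.001
```

Emit:
drive_tool --series '[[[0,0,-0.001],[0,0,0]],[[0,0,-0.002],[0,0,0]],[[0,0,-0.003],[0,0,0]],[[0,0,-0.003],[0,0,0]],[[0,0,-0.003],[0,0,0]]]'

```text
time: 4.45
tool_pos: [0.5724, 0.0981, 0.0654]
tool_rot: [-0.0, 0.899, 0.438, -0.0]
contact_force: [-3.9, 1.0, 4.8]
gripper_width: -0.002
```

Run:
```python
from h import *
im=grab_frame("side");cv2.imwrite("pics/d_side.png",im[:,:,::-1])
s=state();print(s['tool_pos'],s['tool_rot'],s['contact_force'])
cv2.imwrite("pics/d_cs.png",cv2.resize(im[170:300,220:350,::-1],None,fx=4,fy=4))
for c in ["side"]: print([(d['confidence'],d['location']) for d in place_of(c,"mirror_tab")])
```

```text
[0.57241043 0.09806928 0.06540199] [-1.21230786e-04  8.98824218e-01  4.38309251e-01 -1.01655265e-04] [-3.42017369  1.68354455  4.815273  ]
[(0.92, [0.4717, 0.1788, 0.221])]
```

View pics/d_cs.png

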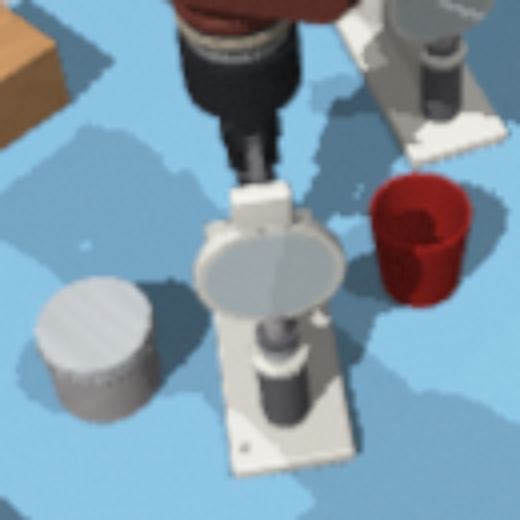

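The mirror has popped: the network puts the tab at z 0.221, and the crop shows it higher, with the tab at (260,200). I'll hold briefly so it settles, then lift straight up.

Emit:
drive_tool --series '[[[0,0,0],[0,0,0]],[[0,0,0],[0,0,0]],[[0,0,0],[0,0,0]],[[0,0,0],[0,0,0]],[[0,0,0.01],[0,0,0]],[[0,0,0.03],[0,0,0]],[[0,0,0.07],[0,0,0]],[[0,0,0.12],[0,0,0]]]'

```text
time: 5.35
tool_pos: [0.5712, 0.0976, 0.1842]
tool_rot: [-0.0, 0.899, 0.438, -0.002]
contact_force: [0.0, 0.1, -0.1]
gripper_width: -0.002
```

Emit:
drive_tool --series '[[[0,0,0.05],[0,0,0]],[[0,0,0.1],[0,0,0]],[[0,0,0.15],[0,0,0]],[[-0.025,0.02,0.165],[0,0,0]],[[-0.05,0.04,0.165],[0,0,0]],[[-0.05,0.04,0.165],[0,0,0]]]' --fingers -0.4

```text
time: 5.95
tool_pos: [0.5216, 0.1395, 0.3526]
tool_rot: [0.001, 0.898, 0.439, 0.002]
contact_force: [0.3, 0.3, 0.1]
gripper_width: 0.699
```

Run:
```python
from h import *
out=[]
for c in ["side","top","wrist"]:
    im=grab_frame(c);cv2.imwrite(f"pics/e_{c}.png",im[:,:,::-1])
    if c=="wrist": s=state();print(s['time'],s['tool_pos'],s['tool_rot'],s['contact_force'],s['gripper_width'])
    for n in ["mirror_tab","release_top"]:print(c,n,[(d['confidence'],d['location']) for d in place_of(c,n)])
```

```text
side mirror_tab [(0.85, [0.4722, 0.178, 0.2232]), (0.66, [0.5712, -0.0976, 0.1936])]
side release_top [(0.4, [0.6965, -0.1546, 0.07])]
top mirror_tab [(0.68, [0.4699, 0.1745, 0.2242]), (0.6, [0.5686, -0.0942, 0.1933])]
top release_top [(0.46, [0.6935, -0.1542, 0.0681])]
6.3 [0.52296579 0.13741341 0.34955496] [-6.68477483e-05  8.99037111e-01  4.37872074e-01 -5.61844550e-04] [-0.37921127  0.25676786 -0.11847799] 0.6985485545641337
wrist mirror_tab [(0.69, [0.4708, 0.1767, 0.221])]
wrist release_top [(0.88, [0.5721, 0.0999, 0.0735])]
```

View pics/e_wrist.png

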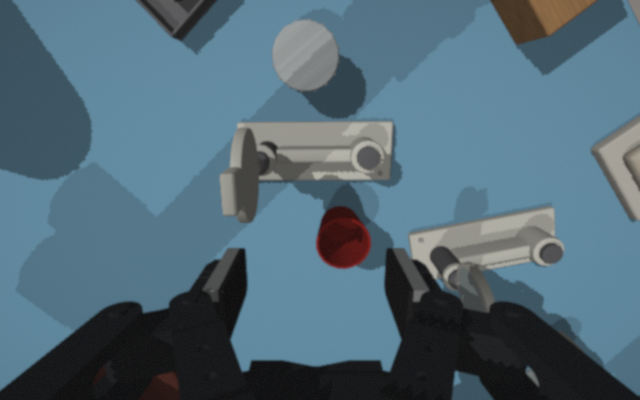

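View pics/e_side.png

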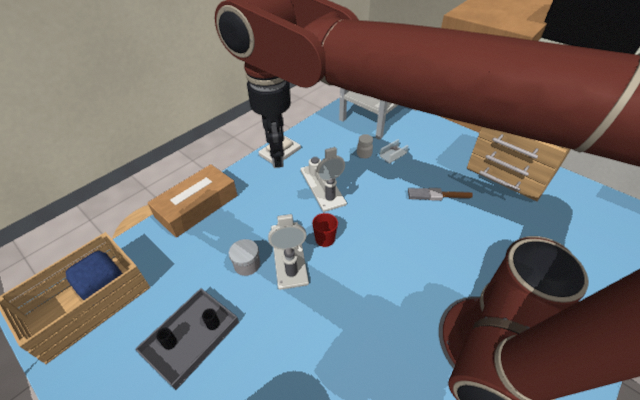

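The mirror is at its first stop: all three cameras put the tab near (0.471, 0.176, 0.223). The button shows again at wrist px (368,157), z about 0.07. I'll move over the tab with the fingers part open.

Emit:
drive_tool --series '[[[-0.025,0.019,-0.02],[0,0,0]],[[-0.051,0.038,-0.05],[0,0,0]],[[-0.051,0.038,-0.08],[0,0,0]],[[-0.051,0.038,-0.08],[0,0,0]],[[-0.051,0.038,-0.08],[0,0,0]]]'

```text
time: 6.9
tool_pos: [0.4717, 0.1758, 0.2704]
tool_rot: [-0.0, 0.899, 0.438, -0.0]
contact_force: [0.2, -0.8, 1.3]
gripper_width: 0.701
```

Run:
```python
from h import *
im=grab_frame("wrist");cv2.imwrite(f"pics/f_wrist.png",im[:,:,::-1])
s=state();print(s['time'],s['tool_pos'],s['tool_rot'],s['contact_force'],s['gripper_width'])
print([(d['confidence'],d['location']) for d in place_of("wrist","mirror_tab")])
print([state()['tool_pos'] for i in range(1)], proj("wrist",[.471,.1763,.2385]))
```

```text
6.95 [0.47245809 0.17581962 0.27178601] [2.58971437e-04 8.98960587e-01 4.38028696e-01 8.10801569e-04] [ 0.83243391 -0.69758984  1.34412124] 0.7010788072000035
[(0.81, [0.5747, -0.1007, 0.1936]), (0.66, [0.4714, 0.1762, 0.2232])]
[array([0.47286109, 0.1758405 , 0.27252527])] [[311.95041142 235.2791006 ]]
```

View pics/f_wrist.png

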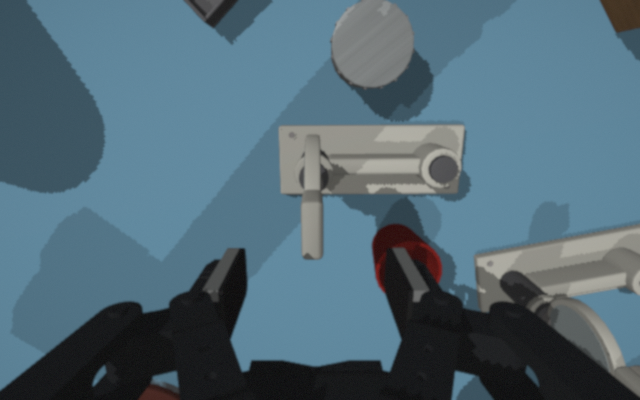

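The wrist view shows the tab at (312,230), midway between the pads at (242) and (395) and parallel to them. I'll descend and close.

Emit:
drive_tool --series '[[[-0.001,0.0005,-0.02],[0,0,0]],[[-0.001,0.0005,-0.04],[0,0,0]],[[-0.001,0.0005,-0.055],[0,0,0]],[[-0.001,0.0005,-0.062],[0,0,0]],[[-0.001,0.0005,-0.062],[0,0,0]],[[-0.001,0.0005,-0.062],[0,0,0]]]'

```text
time: 7.6
tool_pos: [0.4712, 0.1766, 0.2094]
tool_rot: [0.0, 0.899, 0.438, 0.001]
contact_force: [0.1, 0.2, 0.9]
gripper_width: 0.7
```

Emit:
drive_tool --series '[[[0,0,0],[0,0,0]],[[0,0,0],[0,0,0]],[[0,0,0],[0,0,0]],[[0,0,0],[0,0,0]],[[0,0,0],[0,0,0]],[[0,0,0],[0,0,0]]]' --fingers 1

```text
time: 8.2
tool_pos: [0.4703, 0.1769, 0.2083]
tool_rot: [-0.0, 0.899, 0.439, -0.0]
contact_force: [-2.6, 2.8, 1.1]
gripper_width: 0.129
```

Run:
```python
from h import *
im=grab_frame("wrist");cv2.imwrite(f"pics/g_wrist.png",im[:,:,::-1])
s=state();print(s['time'],s['tool_pos'],s['tool_rot'],s['contact_force'],s['ft_torque'],s['gripper_width'])
im=grab_frame("side");cv2.imwrite(f"pics/g_side.png",cv2.resize(im[130:310,200:370,::-1],None,fx=3,fy=3))
```

```text
8.25 [0.4702744  0.17695304 0.20826851] [-4.93277629e-04  8.98713694e-01  4.38535573e-01 -5.95424593e-05] [-2.24586857  2.63690949  1.25133638] [0.44578619 0.28041657 0.14914469] 0.13154779731612237
```

View pics/g_wrist.png

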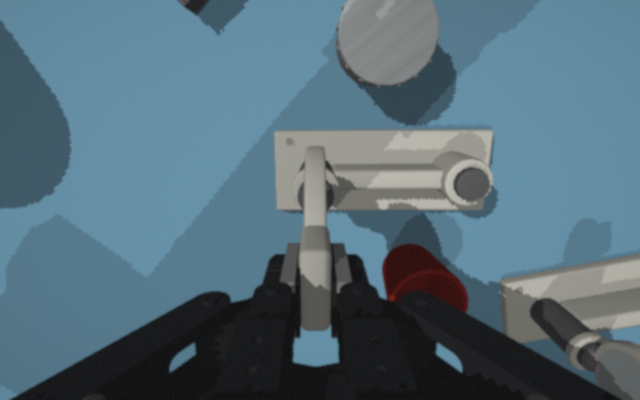

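View pics/g_side.png

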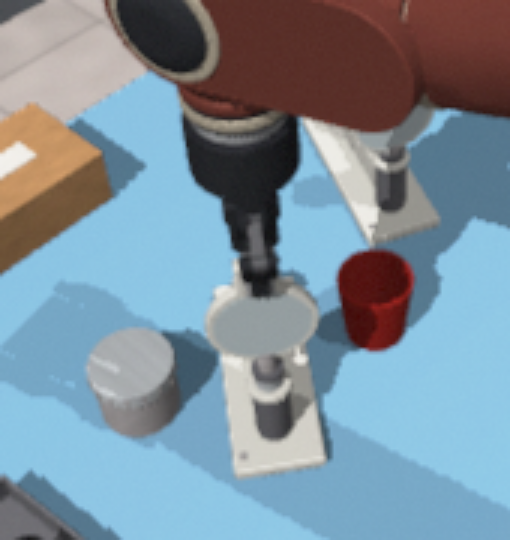

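Gripped: the opening is about 11 mm and the wrist view shows the tab between both pads at (315,265). I'll pull up about 80 mm, watching the force.

Emit:
drive_tool --series '[[[0,0,0.006],[0,0,0]],[[0,0,0.015],[0,0,0]],[[0,0,0.025],[0,0,0]],[[0,0,0.035],[0,0,0]],[[0,0,0.045],[0,0,0]],[[0,0,0.055],[0,0,0]],[[0,0,0.065],[0,0,0]],[[0,0,0.07],[0,0,0]]]'

```text
time: 9.1
tool_pos: [0.4702, 0.1769, 0.2791]
tool_rot: [-0.001, 0.899, 0.438, -0.0]
contact_force: [-1.4, 5.5, -4.1]
gripper_width: 0.128
```

Emit:
drive_tool --series '[[[0,0,0.003],[0,0,0]],[[0,0,0.006],[0,0,0]],[[0,0,0.006],[0,0,0]],[[0,0,0.006],[0,0,0]]]'

```text
time: 9.5
tool_pos: [0.4702, 0.1769, 0.2842]
tool_rot: [-0.001, 0.899, 0.438, -0.0]
contact_force: [-1.3, 4.8, -4.7]
gripper_width: 0.126
```

Emit:
drive_tool --series '[[[0,0,0.002],[0,0,0]],[[0,0,0.003],[0,0,0]],[[0,0,0.003],[0,0,0]],[[0,0,0.003],[0,0,0]]]'

```text
time: 9.9
tool_pos: [0.4702, 0.1769, 0.2871]
tool_rot: [-0.001, 0.899, 0.438, -0.0]
contact_force: [-1.2, 4.9, -4.6]
gripper_width: 0.127
```

Emit:
drive_tool --series '[[[0,0,0.001],[0,0,0]],[[0,0,0.002],[0,0,0]],[[0,0,0.002],[0,0,0]],[[0,0,0.002],[0,0,0]]]'

```text
time: 10.3
tool_pos: [0.4702, 0.1769, 0.289]
tool_rot: [-0.001, 0.899, 0.438, -0.0]
contact_force: [-1.2, 5.1, -4.3]
gripper_width: 0.131
```

Emit:
drive_tool --series '[[[0,0,0.001],[0,0,0]],[[0,0,0.002],[0,0,0]],[[0,0,0.002],[0,0,0]],[[0,0,0.002],[0,0,0]]]'

```text
time: 10.7
tool_pos: [0.4702, 0.1769, 0.2898]
tool_rot: [-0.001, 0.899, 0.438, -0.001]
contact_force: [0.6, 5.3, -7.7]
gripper_width: 0.131
```

Run:
```python
from h import *
for c in ["side","wrist"]:
    im=grab_frame(c);cv2.imwrite(f"pics/h_{c}.png",im[:,:,::-1])
    for n in ["mirror_tab","release_top"]:print(c,n,[(d['confidence'],d['location']) for d in place_of(c,n)])
s=state();print(s['time'],s['tool_pos'],s['contact_force'],s['gripper_width'])
```

```text
side mirror_tab [(0.91, [0.5738, -0.1, 0.1923]), (0.82, [0.47, 0.1806, 0.3048])]
side release_top [(0.46, [0.6931, -0.1561, 0.0746])]
wrist mirror_tab [(0.61, [0.472, 0.1783, 0.303]), (0.59, [0.5741, -0.099, 0.1927])]
wrist release_top [(0.64, [0.5735, 0.101, 0.0689])]
11.0 [0.47015385 0.17687893 0.28983816] [ 2.05577552  5.69227985 -8.20738674] 0.13217664487228087
```

View pics/h_side.png

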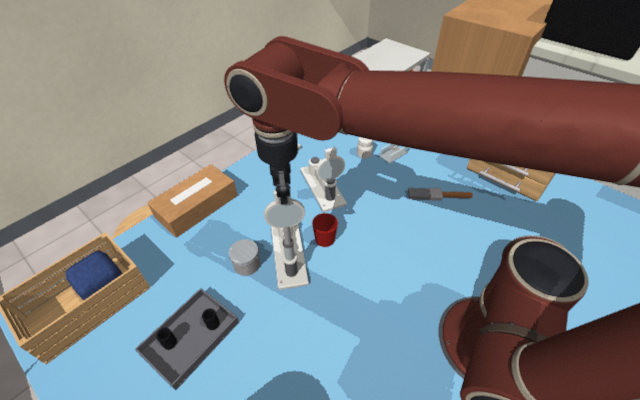

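View pics/h_wrist.png

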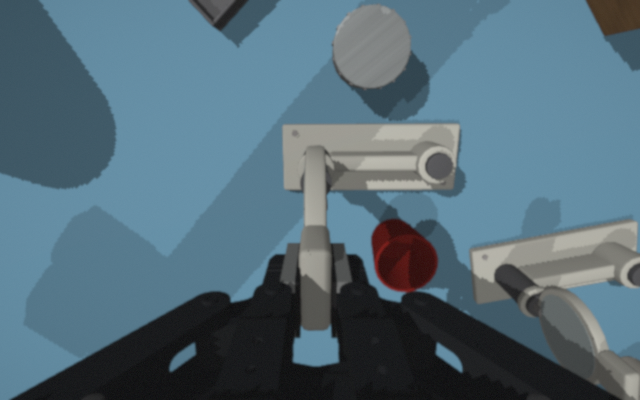

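The force has jumped to about 8 N and the TCP has stopped rising, so this is the hard stop. Both networks put the tab at z 0.303–0.305. The wrist view shows the tab still between the pads at (315,265) and the button up at (436,165). I'll hold for a moment to check it is steady.

Emit:
drive_tool --series '[[[0,0,0],[0,0,0]],[[0,0,0],[0,0,0]],[[0,0,0],[0,0,0]],[[0,0,0],[0,0,0]],[[0,0,0],[0,0,0]],[[0,0,0],[0,0,0]],[[0,0,0],[0,0,0]],[[0,0,0],[0,0,0]]]'

```text
time: 11.8
tool_pos: [0.4702, 0.1769, 0.2898]
tool_rot: [-0.001, 0.899, 0.438, -0.001]
contact_force: [0.8, 4.9, -9.1]
gripper_width: 0.127
```

Run:
```python
from h import *
grab_frame("side"); print([(d['confidence'],d['location']) for d in place_of("side","mirror_tab")])
s=state();print(s['tool_pos'],s['contact_force'],s['gripper_width']);print(job_done())
```

```text
[(0.93, [0.4698, 0.1806, 0.308]), (0.92, [0.57, -0.101, 0.1922])]
[0.47018605 0.1768562  0.28986687] [ 0.40016553  5.83434298 -7.89539015] 0.1278826560092507
the job is handed in; nothing more can be done
None
```

I pressed the release button on the stand nearest the base, and the mirror popped up to its first stop. The button came back up. I then gripped the tab, pulled the mirror to its second stop and handed the job in at about 12 s while still holding it there.

**Last checks:**
- **At the stop:** the tool held steady at z 0.290. The upward pull had risen from about 4.5 N to 8–9 N, which fits the hard stop.
- **Tab height:** the networks put the tab at 0.303–0.308 m, against 0.304 expected. The 0.308 reading is within their 4 mm error.
- **Grip:** the opening held at about 11 mm, on a tab 12 mm thick.
- **Button:** it is up in the last wrist picture, with its top at about 0.069 m.
- **Other things:** none looked moved in the pictures, but I didn't measure this.

**Disagreement:** a sideways force of about 5 N on the tool stayed throughout the pull, so the grip is probably slightly off-centre. It caused no slip.

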